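# Unlock the stall's cash box with the key that fits

## Robot

A 7-joint arm with a two-finger parallel gripper is mounted at the origin on a cart in front of the work surface, level with it; the furniture and walls round the work are solid. World frame = base frame: x ahead of the robot, y to its left, z up, the work surface at z = 0. Lengths are in m, angles in rad, forces in N, time in s.
With the tool pointing down it reaches from about 0.4 to 0.875 m from the base axis. Payload 6.5 kg.
Tool frame: the origin (TCP) lies at the very end of the fingers, on their centre line; the grasp point (between the pads) lies 19 mm behind it (ctrl.grip_point_offset is the distance from the TCP to the grasp point, in m); z points along the fingers, y is the line along which they close (so a half turn about z gives the same grasp; the last joint's range is limited). The gripper opens to 85 mm and grips with 20 to 120 N. Pads are 22 mm wide; open, the fingers measure 114 mm over their backs; the gripper's body (76 mm by 85 mm) begins 54 mm behind the grasp point. The pads swing forward as they close: fully open they stand 13 mm farther back than shut.
Start: joints at [1.116, 0.536, -0.004, 1.538, 0.003, 1.067, -0.071], TCP at [0.246, -0.601, 0.231] pointing down, gripper open.
Joint ranges: [-2.7, 2.7], [-0.37, 2.16], [-1.27, 1.26], [0.24, 2.4], [-1.31, 4.45], [0.19, 1.91], [-2.76, 2.76]. Speed limits (rad/s): [2.39, 2.39, 3.14, 3.14, 3.14, 3.14, 3.14].

## Interface

Orientations are given as a 3x3 rotation matrix whose columns are the frame's x, y, z axes.
In Python, from cell import ctrl gives the robot as it stands.
- The arm moves only by the tool drive_tool, never from a script. Its argument "rows" is a list of rows, each a list of 5 numbers: the shift along the tool's x, y, z in cm, then the turn about the tool's z in degrees, then the finger opening in cm, from 0 to 8.54. A call has 1 to 8 rows; each row shifts and turns the commanded pose from where the row before left it, along the tool's axes as they then stand; what a row does not reach is not made up. A row lasts 1/8 s, in which the tool goes at most 62.5 mm and 10.7 degrees, less where a joint would pass 70% of its speed; a pose out of reach is approached as far as the arm can. A call with a gripper value outside its range is refused whole. The fingers move at their own pace and stop on an object; "force" is the grip in N (left out, the last holds). Time passes only in rows, so rows that do not move let the fingers close. It gives the time, the measured TCP pose, the force, the opening and the grip force at its end, in the units of the state.
- ctrl.state(): the state, without advancing time (a new reading comes with each control period).
- ctrl.read_camera(name): name is "scene" or "top" or "wrist"; returns a dict with "image" (420x560x3 uint8, red, green, blue), "fov_y" (degrees; the focal length in pixels is half the picture's height over the tangent of half this angle, whatever the lens; pixels are square), "cx", "cy" (the principal point, pixels), "k1" (the pictures are not rectified: a ray, as slopes to the right and down, at radius r is drawn at 1 + k1 r^2 times it, then the intrinsics apply), "xyz" and "rotation" of the camera in the world. Camera axes: x right, y up, looking along -z (the intrinsics and any distortion apply to the point x, -y, -z); pixel columns grow to the right and rows downward; lengths in m; the calibration is good to about 2 mm. A picture is of the moment at which its call begins. There is no depth.
- ctrl.finish_job(): hands the job in; it is judged then, once.
The state is a dict: "t": time; "q": joint angles; "qd": joint speeds; "effort": joint torques, N m; "tcp_pos": TCP position; "ee_rot": TCP orientation; "ft_force": force on the tool from outside, world axes, zero at the start; "moment": the same for the moment, N m; "finger_gap": finger opening in m; "gripper_force": force on a finger pad.
Only numpy, scipy, OpenCV 4.12 (cv2) and the standard library are available. Lean on these libraries where they do the work, as an engineer would, in place of code of your own. Each camera call takes 0.05 s, during which the arm holds its last target. There are 200 camera calls.

## Task

Of the three wooden keys hanging in the rack, find the one that fits the keyhole on top of the cash box, put it fully in, and turn it clockwise (seen from above) until the lock stops, about 70 degrees. Leave that key standing in the lock, let go of it, and leave the other two keys in their places in the rack.

Things in the scene. Friction and masses are not known exactly. Their poses are not given: they have to be found in the camera images.
- key_slim: Wooden key hung upright on two rails (tops at z 50 mm) of the rack. x, y, z sizes: blade 10 x 30 x 28 mm, its last 8 mm tapered 3-4 mm a side; over it a collar 50 x 42 x 8 mm that rests on the rails; over that an upright grip 14 x 30 mm, 8 to 51 mm above the origin, to be pinched across its 14 mm. Origin: centre of the collar's underside, z up. Same after a half turn. About 90 g.
- key_broad: Wooden key like key_slim in the same rack, but its blade is 10 x 50 mm (x, y), its collar 50 x 62 x 8 mm and its grip 14 x 50 mm (x, y). Same heights, same origin.
- key_square: Wooden key like key_slim in the same rack, but its blade and its grip are 26 x 26 mm square and its collar 50 x 38 x 8 mm. Same heights, same origin.
- keyhole (a point): Centre of the keyhole's mouth in the top of a pale round drum (80 mm across, 30 high) on the lid of a low fixed cash box (100 x 160 x 55 mm); 85.5 mm above the table. Slot 16 (x) by 37 mm (y), 30 deep, turning with the drum; z up. The key that fits goes in with its x, y along the slot's, either way round, till its collar lies on the drum.
- lock (a joint): Angle of the drum, rad: about 0 locked, grows clockwise seen from above, hard stop at 1.0. Light friction, stays where left. The fitting key has about 0.2 rad of play in the slot, so turn the key about 1.2 rad to reach the stop.
Mind the look-alikes: they are no part of the job. Leave any purple or yellow look-alike of the key_slim alone.

How it is judged:
On the way, in this order (a step that is already met when the one before it is completed fails the run):
1. the fitting key is fully in the keyhole, the lock not yet turned (z of key_slim in the frame of keyhole below 0.008 m and horizontal distance between key_slim and keyhole below 0.012 m and value of joint lock below 0.5 rad), for 0.1 s.
2. the key has turned the lock to its stop (value of joint lock above 0.8 rad and z of key_slim in the frame of keyhole below 0.01 m and horizontal distance between key_slim and keyhole below 0.012 m), for 0.1 s.
At the end, for the whole second after the job is handed in: The lock is turned beyond 0.8 rad; the slim key stands in the keyhole at rest, its collar within 10 mm of the drum's top and within 12 mm of the keyhole's centre, tilted less than 0.2 rad; the broad and the square key hang upright in the rack within 30 mm of where they started (all of step 2 and angle between each of key_slim, key_broad, key_square's own z axis and vertical below 0.2 rad and linear speed of key_slim below 0.03 m/s and distance of each of key_broad, key_square from where it was at the start of the episode below 0.03 m); the robot touches nothing.
It also fails if it takes over 43 s, if anything falls off the work surface, if the arm or the gripper's body presses on something with over 40 N, if the wrist force passes 120 N, or if a joint passes its speed limit or range.

## Working session

There is one attempt and no reset: what is moved stays moved. The work goes in short steps, Python scripts to look and compute and a tool call to move; the robot and the scene stay as the last step left them, time stands still between calls to the robot, and variables do not carry over. Pictures are saved under pics/ and viewed, at most 10 in all, crops included, and the job is handed in when it is done.

Besides the shell and the picture viewer there is one more tool, called after "Call:" by a JSON object that holds its "op" and its "data", one argument or row to a line. drive_tool: Moves the arm, as the interface text tells. Its arguments: {"type":"object","properties":{"rows":{"type":"array","items":{"type":"array","items":{"type":"number"}}},"force":{"type":"number"}},"required":["rows"]}

```bash
mkdir -p pics; cat > h.py <<'E'
import numpy as np, cv2
from cell import ctrl
def K(c):
    f=210/np.tan(np.radians(c["fov_y"]/2)); return np.array([[f,0,c["cx"]],[0,f,c["cy"]],[0,0,1.]])
def cast(c,pts,z):
    p=cv2.undistortPointsIter if 0 else None
    k=K(c);out=[]
    for u,v in pts:
        d=np.array([(u-k[0,2])/k[0,0],(v-k[1,2])/k[1,1]]);s=d.copy()
        for _ in range(30): s=d/(1+c["k1"]*(s@s))
        r=np.array(c["rotation"])@np.array([s[0],-s[1],-1]);o=np.array(c["xyz"])
        out.append(o+r*(z-o[2])/r[2])
    return np.array(out)
def snap(n,f):
    c=ctrl.read_camera(n); cv2.imwrite(f"pics/{f}.png",c["image"][:,:,::-1]); np.save(f"pics/{f}.npy",c,allow_pickle=True); return c
def load(f): return np.load(f"pics/{f}.npy",allow_pickle=True).item()
E
python3 - <<'E'
from h import *
a=snap("top","top0");b=snap("scene","sc0")
for c in(a,b): print({k:v for k,v in c.items() if k!="image"})
s=ctrl.state();print(s["t"],s["tcp_pos"],s["ee_rot"])
E
```

```text
{'fov_y': 45.460495433928024, 'cx': 275.6248203978081, 'cy': 207.957869545077, 'k1': -0.12529124196587643, 'xyz': array([0.3378823 , 0.20430142, 1.63340215]), 'rotation': array([[ 0.01696746,  0.9871467 , -0.15891346],
       [-0.99984088,  0.01762695,  0.00274129],
       [ 0.00550722,  0.15884166,  0.98728871]])}
{'fov_y': 44.00747668947852, 'cx': 284.09180846338904, 'cy': 207.0837849313194, 'k1': -0.03106287479478342, 'xyz': array([-0.4668149 ,  0.83695139,  0.85553937]), 'rotation': array([[-0.53419206,  0.43572903, -0.72441635],
       [-0.84508497, -0.2972319 ,  0.44439238],
       [-0.02168499,  0.84958425,  0.52700698]])}
0.1 [ 0.24616068 -0.60098048  0.23050514] [[ 9.25329652e-01  3.79162947e-01 -7.02939126e-04]
 [ 3.79163576e-01 -9.25328648e-01  1.36938493e-03]
 [-1.31229684e-04 -1.53366139e-03 -9.99998815e-01]]
```

View pics/top0.png

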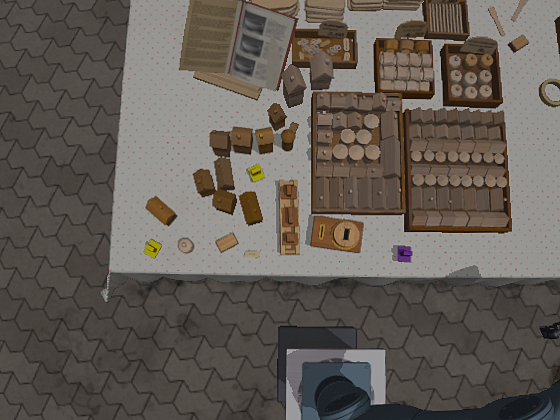

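View pics/sc0.png

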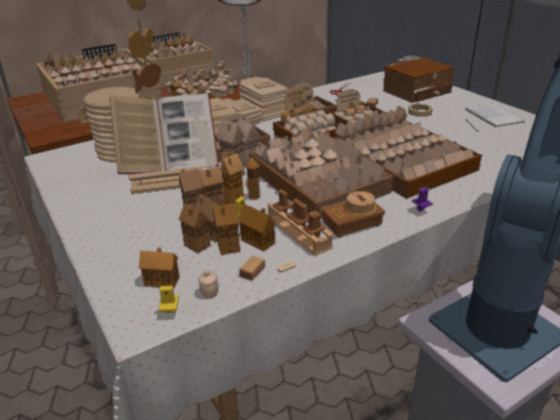

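Top view: rack at (289,217) with three keys at (289,190), (290,216), (290,238). The cash box drum is at (346,234), and the purple (404,254) and yellow (153,248), (256,173) look-alikes are elsewhere. Next I take a close crop of the rack in both views.

```bash
python3 - <<'E'
from h import *
a=load("top0")["image"][170:265,265:375];b=load("sc0")["image"][180:255,260:390]
A=cv2.resize(a,None,fx=5,fy=5,interpolation=2)[:, :, ::-1];B=cv2.resize(b,None,fx=4,fy=4,interpolation=2)[:,:,::-1]
cv2.imwrite("pics/cA.png",A);cv2.imwrite("pics/cB.png",B)
c=load("top0");print(cast(c,[(289,190),(290,216),(290,238)],.09),cast(c,[(346,234)],.0855))
E
```

```text
[[0.64412352 0.15902032 0.09      ]
 [0.5617651  0.15486455 0.09      ]
 [0.49306057 0.15399315 0.09      ]] [[ 0.50884638 -0.02042757  0.0855    ]]
```

View pics/cA.png

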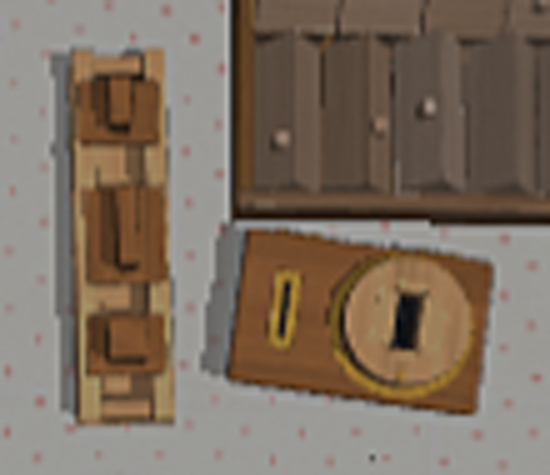

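The key at crop (120,100) is thin and short, so it is the slim one, at about (0.644, 0.159). The middle key is broad and the near one is square. The drum slot is at crop (408,320); the mark at (285,310) is only an escutcheon on the lid. I'll use the half-turned wrist (tool x toward -x) so joint 7 has room for the clockwise turn.

```bash
cat >> h.py <<'E'
def plan(x,y,z,yaw,n,g,dirn=0):
    s=ctrl.state();R=np.array(s["ee_rot"]);p=np.array(s["tcp_pos"]);psi=np.arctan2(R[1,0],R[0,0])
    d=np.radians(yaw)-psi; d=(d+np.pi)%(2*np.pi)-np.pi
    if dirn and d*dirn<0: d+=2*np.pi*dirn
    st=(np.array([x,y,z])-p)/n
    for i in range(n):
        a=psi+d*i/n; X=np.array([np.cos(a),np.sin(a),0]);Y=np.array([np.sin(a),-np.cos(a),0])
        print([round(100*st@X,2),round(100*st@Y,2),round(-100*st[2],2),round(-np.degrees(d)/n,2),g],end=",")
    print()
E
python3 -c "
from h import *
plan(.6,.1,.26,180,16,5.0,1)"
```

```text
[np.float64(3.71), np.float64(-3.22), np.float64(-0.18), np.float64(-9.86), 5.0],[np.float64(4.2), np.float64(-2.53), np.float64(-0.18), np.float64(-9.86), 5.0],[np.float64(4.57), np.float64(-1.78), np.float64(-0.18), np.float64(-9.86), 5.0],[np.float64(4.81), np.float64(-0.97), np.float64(-0.18), np.float64(-9.86), 5.0],[np.float64(4.91), np.float64(-0.13), np.float64(-0.18), np.float64(-9.86), 5.0],[np.float64(4.86), np.float64(0.71), np.float64(-0.18), np.float64(-9.86), 5.0],[np.float64(4.66), np.float64(1.53), np.float64(-0.18), np.float64(-9.86), 5.0],[np.float64(4.33), np.float64(2.31), np.float64(-0.18), np.float64(-9.86), 5.0],[np.float64(3.87), np.float64(3.02), np.float64(-0.18), np.float64(-9.86), 5.0],[np.float64(3.3), np.float64(3.63), np.float64(-0.18), np.float64(-9.86), 5.0],[np.float64(2.63), np.float64(4.15), np.float64(-0.18), np.float64(-9.86), 5.0],[np.float64(1.88), np.float64(4.53), np.float64(-0.18), np.float64(-9.86), 5.0],[np.float64(1.07), np.float64(4.79), np.float64(-0.18), np.float64(-9.86), 5.0],[np.float64(0.24), np.float64(4.9), np.float64(-0.18), np.float64(-9.86), 5.0],[np.float64(-0.6), np.float64(4.87), np.float64(-0.18), np.float64(-9.86), 5.0],[np.float64(-1.43), np.float64(4.7), np.float64(-0.18), np.float64(-9.86), 5.0],
```

Call:
{"op": "drive_tool", "data": {
  "rows": [
    [3.7,-3.2,-0.2,-9.9,5],
    [4.2,-2.5,-0.2,-9.9,5],
    [4.6,-1.8,-0.2,-9.9,5],
    [4.8,-1.0,-0.2,-9.9,5],
    [4.9,-0.1,-0.2,-9.9,5],
    [4.9,0.7,-0.2,-9.9,5],
    [4.7,1.5,-0.2,-9.9,5],
    [4.3,2.3,-0.2,-9.9,5]
  ]
}}

```text
t: 1.1
tcp_pos: [0.4224, -0.2486, 0.2472]
ee_rot: [[-0.205, 0.979, -0.0], [0.979, 0.205, -0.0], [0.0, -0.0, -1.0]]
ft_force: [0.1, 0.3, -0.2]
finger_gap: 0.0502
gripper_force: 0.0
```

Call:
{"op": "drive_tool", "data": {
  "rows": [
    [3.9,3.0,-0.2,-9.9,5],
    [3.3,3.6,-0.2,-9.9,5],
    [2.6,4.1,-0.2,-9.9,5],
    [1.9,4.5,-0.2,-9.9,5],
    [1.1,4.8,-0.2,-9.9,5],
    [0.2,4.9,-0.2,-9.9,5],
    [-0.6,4.9,-0.2,-9.9,5],
    [-1.4,4.7,-0.2,-9.9,5]
  ]
}}

```text
t: 2.1
tcp_pos: [0.5953, 0.1029, 0.2629]
ee_rot: [[-1.0, -0.017, -0.001], [-0.017, 1.0, -0.0], [0.001, -0.0, -1.0]]
ft_force: [-0.5, -0.2, -0.4]
finger_gap: 0.0497
gripper_force: 0.0
```

```bash
python3 - <<'E'
from h import *
s=ctrl.state();print(s["t"],s["tcp_pos"],s["ee_rot"],s["q"],s["qd"])
c=snap("wrist","w1");print({k:v for k,v in c.items() if k!="image"})
E
```

```text
2.1 [0.59529937 0.10293797 0.2629476 ] [[-9.99856227e-01 -1.69467019e-02 -5.78403501e-04]
 [-1.69464855e-02  9.99856327e-01 -3.77031309e-04]
 [ 5.84709837e-04 -3.67175195e-04 -9.99999762e-01]] [ 0.30696165  0.547065   -0.79079483  1.59768363  0.41300324  1.17230706
  1.0138316 ] [-0.57229996  0.47074605 -0.22976124 -0.60552163  0.37577403  0.343982
  0.65636783]
{'fov_y': 65.61788237705376, 'cx': 278.34133098537103, 'cy': 210.00480506984204, 'k1': -0.07746004814706299, 'xyz': array([0.52224539, 0.10278435, 0.40568814]), 'rotation': array([[-1.77772091e-02, -9.57529807e-01, -2.87785751e-01],
       [ 9.99841869e-01, -1.71560352e-02, -4.68050578e-03],
       [-4.55538675e-04, -2.87823450e-01,  9.57683379e-01]])}
```

View pics/w1.png

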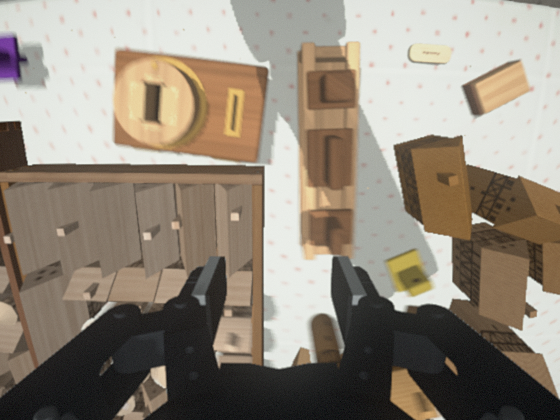

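The wrist view shows the slot at (153,102), the slim key at (330,228), the broad at (330,158) and the square at (330,88). I take a settled picture and measure with it.

Call:
{"op": "drive_tool", "data": {
  "rows": [
    [0,0,0,0,5],
    [0,0,0,0,5]
  ]
}}

```text
t: 2.4
tcp_pos: [0.5945, 0.1003, 0.2627]
ee_rot: [[-1.0, -0.009, -0.001], [-0.009, 1.0, -0.001], [0.001, -0.001, -1.0]]
ft_force: [0.9, 0.0, 0.7]
finger_gap: 0.0502
gripper_force: 0.0
```

```bash
python3 - <<'E'
from h import *
c=snap("wrist","w2");im=c["image"];g=cv2.cvtColor(im,cv2.COLOR_RGB2GRAY)
s=ctrl.state();print(s["tcp_pos"],c["xyz"])
x0,y0=125,70
m=(g[y0:140,x0:185]<70).astype(np.uint8)
cs,_=cv2.findContours(m,0,2)
for k in sorted(cs,key=cv2.contourArea)[-2:]:
    r=cv2.minAreaRect(k);b=cv2.boxPoints(r)+[x0,y0];print(r,cv2.contourArea(k));P=cast(c,b,.0855);print(b,P[:,:2].mean(0),P)
A=cv2.resize(im[195:265,290:370],None,fx=8,fy=8,interpolation=2)[:,:,::-1]
B=cv2.resize(im[50:155,105:215],None,fx=5,fy=5,interpolation=2)[:,:,::-1]
B=cv2.resize(im[60:140,115:205],(0,0),fx=6,fy=6,interpolation=2)[:,:,::-1][:,:155*1]  if 0 else cv2.resize(im[75:130,135:172],None,fx=4,fy=4)[:,:,::-1]
o=np.zeros((560,800,3),np.uint8);o[:,:640]=A;o[:B.shape[0],645:645+B.shape[1]]=B
cv2.imwrite("pics/c2.png",o)
E
```

```text
[0.59460047 0.10005806 0.2629114 ] [0.52154214 0.10084131 0.40551081]
((32.0, 32.0), (36.0, 8.0), 90.0) 120.0
[[153.  84.]
 [161.  84.]
 [161. 120.]
 [153. 120.]] [ 0.51177389 -0.01513068] [[ 0.49517817 -0.01769808  0.0855    ]
 [ 0.49527652 -0.01001638  0.0855    ]
 [ 0.52834435 -0.01246626  0.0855    ]
 [ 0.5282965  -0.02034198  0.0855    ]]
```

View pics/c2.png

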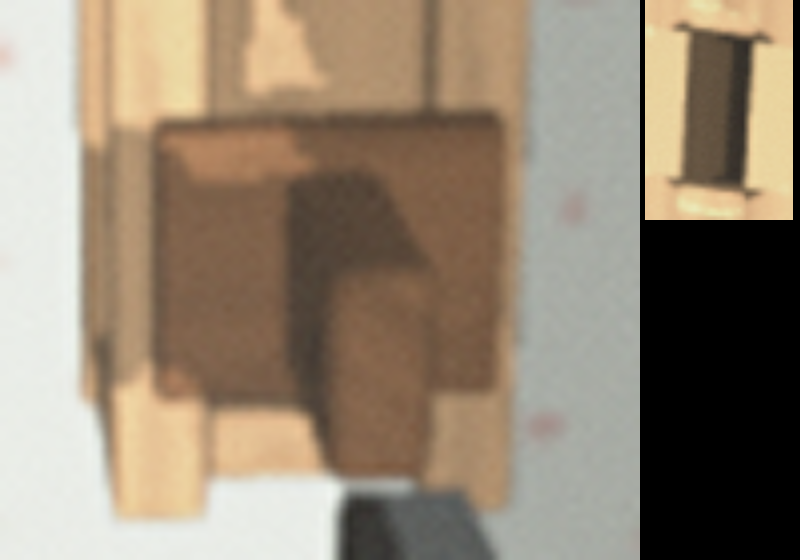

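The crop shows the thin slim grip top, crop corners (332,268) to (422,470), on its collar. The inset shows the slot corners.

```bash
python3 - <<'E'
from h import *
c=load("w2")
def q(P,z,n):
    W=cast(c,P,z)[:,:2];a,b,d,e=W
    r=lambda v:(np.round(np.linalg.norm(v)*1e3,1),np.round(np.degrees(np.arctan2(v[1],v[0])),1))
    print(n,W.mean(0).round(4),"sides",r(b-a),r(d-e),r(a-e),r(b-d))
q([(290+u/8,195+v/8) for u,v in [(332,268),(430,265),(422,470),(335,473)]],.101,"grip")
q([(290+u/8,195+v/8) for u,v in [(155,120),(498,115),(495,390),(158,400)]],.058,"collar")
q([(135+(u-645)/4,75+v/4) for u,v in [(689,30),(752,36),(746,190),(684,182)]],.0855,"slot")
E
```

```text
grip [0.6452 0.1613] sides (np.float64(12.2), np.float64(92.4)) (np.float64(11.1), np.float64(92.5)) (np.float64(27.9), np.float64(-175.8)) (np.float64(27.8), np.float64(-178.0))
collar [0.6457 0.1612] sides (np.float64(48.0), np.float64(91.5)) (np.float64(48.7), np.float64(92.3)) (np.float64(42.1), np.float64(-177.2)) (np.float64(41.5), np.float64(-176.2))
slot [ 0.5121 -0.0189] sides (np.float64(15.1), np.float64(84.1)) (np.float64(15.3), np.float64(82.5)) (np.float64(35.2), np.float64(173.1)) (np.float64(35.6), np.float64(173.4))
```

```bash
sed -i 's/print(\[round/print([float(round/' h.py; python3 - <<'E'
import re
s=open('h.py').read()
i=s.index("        print([float"); j=s.index("\n",i)
s=s[:i]+'        print(np.round([100*st@X,100*st@Y,-100*st[2],-np.degrees(d)/n],2).tolist())'+s[j:]
open('h.py','w').write(s)
E
python3 -c "
from h import *
plan(.6455,.1613,.13,182.4,5,4.0)"
```

```text
[-1.03, 1.22, 2.66, -0.38]
[-1.04, 1.21, 2.66, -0.38]
[-1.04, 1.2, 2.66, -0.38]
[-1.05, 1.2, 2.66, -0.38]
[-1.06, 1.19, 2.66, -0.38]
```

Call:
{"op": "drive_tool", "data": {
  "rows": [
    [-1.04,1.2,2.66,-0.4,4],
    [-1.04,1.2,2.66,-0.4,4],
    [-1.04,1.2,2.66,-0.4,4],
    [-1.04,1.2,2.66,-0.4,4],
    [-1.04,1.2,2.66,-0.4,4],
    [0,0,0,0,4],
    [0,0,0,0,4],
    [0,0,0,0,4]
  ]
}}

```text
t: 3.45
tcp_pos: [0.6459, 0.1623, 0.1318]
ee_rot: [[-0.999, -0.045, 0.002], [-0.045, 0.999, -0.0], [-0.002, -0.0, -1.0]]
ft_force: [0.4, 0.3, 0.1]
finger_gap: 0.0401
gripper_force: 0.0
```

```bash
python3 -c "
from h import *
plan(.6455,.1613,.066,182.4,4,4.0)
c=snap('wrist','w3');A=c['image'][150:420,180:400,::-1];cv2.imwrite('pics/c3.png',cv2.resize(A,None,fx=2,fy=2))"
```

```text
[0.01, -0.02, 1.64, 0.05]
[0.01, -0.02, 1.64, 0.05]
[0.01, -0.02, 1.64, 0.05]
[0.01, -0.02, 1.64, 0.05]
```

View pics/c3.png

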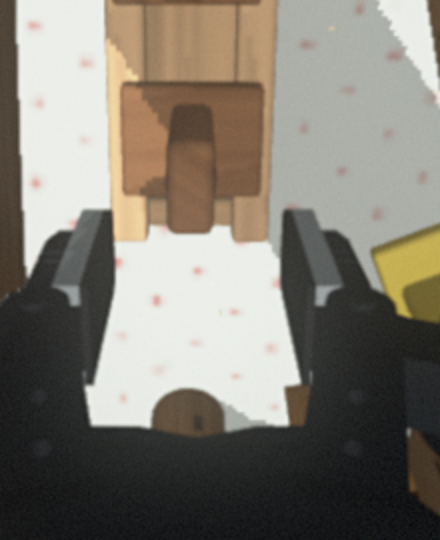

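The grip sits centred between the fingers. A yellow look-alike stands at the right, so I check its clearance before descending.

```bash
python3 -c "
from h import *
for n in('w2','w3'):
  c=load(n);h=cv2.cvtColor(c['image'],cv2.COLOR_RGB2HSV);m=cv2.inRange(h,(22,140,60),(34,255,255))
  ys,xs=np.where(m);k=(xs>350);ys,xs=ys[k],xs[k];print(len(xs),xs.min(),xs.max(),ys.min(),ys.max())
  i=xs.argmin();P=[(xs[i],ys[i]),(xs[ys.argmin()],ys.min()),(xs.max(),ys[xs.argmax()])]
  for z in(0,.04,.08):print(z,cast(c,P,z)[:,:2].round(3).tolist())
c=load('top0');print(cast(c,[(256,173)],.0),cast(c,[(256,173)],.08))
"
```

```text
728 388 432 250 295
0 [[0.715, 0.253], [0.698, 0.289], [0.754, 0.323]]
0.04 [[0.696, 0.238], [0.681, 0.271], [0.731, 0.301]]
0.08 [[0.677, 0.223], [0.664, 0.252], [0.708, 0.279]]
1539 367 426 259 310
0 [[0.716, 0.25], [0.698, 0.289], [0.744, 0.314]]
0.04 [[0.695, 0.237], [0.68, 0.27], [0.719, 0.291]]
0.08 [[0.674, 0.224], [0.661, 0.251], [0.694, 0.269]]
[[0.71786221 0.26730729 0.        ]] [[0.69925173 0.26422141 0.08      ]]
```

Call:
{"op": "drive_tool", "data": {
  "rows": [
    [0,0,1.6,0,4],
    [0,0,1.6,0,4],
    [0,0,1.6,0,4],
    [0,0,1.6,0,4],
    [0,0,0,0,4],
    [0,0,0,0,1],
    [0,0,0,0,1],
    [0,0,0,0,1]
  ],
  "force": 60
}}

```text
t: 4.5
tcp_pos: [0.6459, 0.1634, 0.0671]
ee_rot: [[-0.999, -0.047, 0.001], [-0.047, 0.999, 0.0], [-0.001, 0.0, -1.0]]
ft_force: [-0.1, 0.5, 0.9]
finger_gap: 0.0131
gripper_force: 58.5
```

Call:
{"op": "drive_tool", "data": {
  "rows": [
    [0,0,0,0,1],
    [0,0,0,0,1],
    [0,0,0,0,1],
    [0,0,0,0,1]
  ]
}}

```text
t: 5.0
tcp_pos: [0.6459, 0.1634, 0.067]
ee_rot: [[-0.999, -0.047, 0.001], [-0.047, 0.999, 0.0], [-0.001, 0.0, -1.0]]
ft_force: [-0.4, -0.6, 5.7]
finger_gap: 0.0136
gripper_force: 58.9
```

Call:
{"op": "drive_tool", "data": {
  "rows": [
    [0,0,-0.5,0,1],
    [0,0,-1.5,0,1],
    [0,0,-2,0,1],
    [0,0,-2.5,0,1],
    [0,0,-3,0,1],
    [0,0,-2.5,0,1],
    [0,0,0,0,1],
    [0,0,0,0,1]
  ]
}}

```text
t: 6.0
tcp_pos: [0.6449, 0.1629, 0.1859]
ee_rot: [[-0.999, -0.047, -0.001], [-0.047, 0.999, -0.001], [0.001, -0.001, -1.0]]
ft_force: [0.4, 0.7, -1.4]
finger_gap: 0.013
gripper_force: 58.4
```

```bash
python3 -c "
from h import *
plan(.512,-.019,.165,173.3,7,4.0)"
```

```text
[2.02, -2.51, 0.3, 1.34]
[1.96, -2.55, 0.3, 1.34]
[1.9, -2.6, 0.3, 1.34]
[1.84, -2.64, 0.3, 1.34]
[1.78, -2.68, 0.3, 1.34]
[1.71, -2.72, 0.3, 1.34]
[1.65, -2.76, 0.3, 1.34]
```

Call:
{"op": "drive_tool", "data": {
  "rows": [
    [2.0,-2.5,0.3,1.3,1],
    [2.0,-2.5,0.3,1.3,1],
    [1.9,-2.6,0.3,1.3,1],
    [1.8,-2.6,0.3,1.3,1],
    [1.8,-2.7,0.3,1.4,1],
    [1.7,-2.7,0.3,1.4,1],
    [1.7,-2.8,0.3,1.4,1],
    [0,0,0,0,1]
  ]
}}

```text
t: 7.0
tcp_pos: [0.5096, -0.0209, 0.1638]
ee_rot: [[-0.993, 0.121, -0.004], [0.121, 0.993, -0.002], [0.004, -0.002, -1.0]]
ft_force: [0.1, -0.3, -2.5]
finger_gap: 0.0131
gripper_force: 58.6
```

Call:
{"op": "drive_tool", "data": {
  "rows": [
    [0,0,0,0,1],
    [0,0,0,0,1]
  ]
}}

```text
t: 7.25
tcp_pos: [0.5125, -0.0169, 0.1652]
ee_rot: [[-0.993, 0.115, 0.0], [0.115, 0.993, 0.001], [-0.0, 0.001, -1.0]]
ft_force: [0.0, 0.0, -1.3]
finger_gap: 0.0134
gripper_force: 58.6
```

```bash
python3 -c "
from h import *
s=ctrl.state();print(s['ft_force'],s['q'])
plan(.512,-.019,.130,173.3,3,4.0)
c=snap('wrist','w4');print(c['xyz']);A=c['image'][100:420,130:430,::-1];cv2.imwrite('pics/c4.png',cv2.resize(A,None,fx=1.8,fy=1.8))"
```

```text
[ 0.02157243  0.01817248 -1.26995269] [ 0.5308322   0.5027162  -0.74561513  1.92333152  0.4358757   0.88243404
  1.01810094]
[0.01, -0.07, 1.17, 0.02]
[0.01, -0.07, 1.17, 0.02]
[0.01, -0.07, 1.17, 0.02]

[ 0.43984327 -0.00751198  0.30792647]
```

View pics/c4.png

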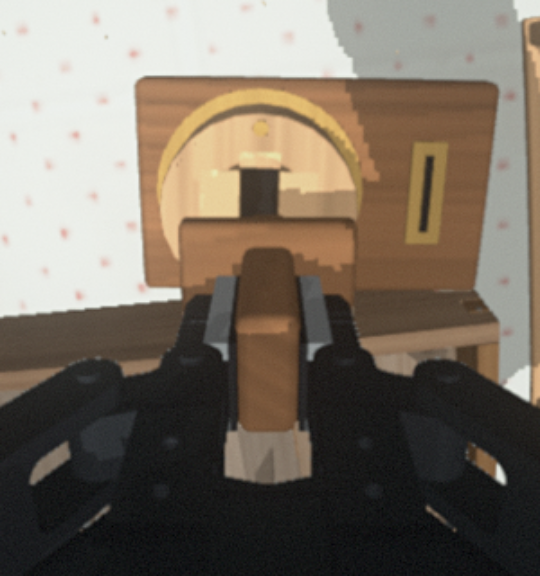

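The key hangs straight in the fingers and the slot lies directly in line. Slot near-end corners are at crop (240,168) and (281,166). I check the lateral offset.

```bash
python3 -c "
from h import *
c=load('w4');f=lambda P:[(130+u/1.8,100+v/1.8) for u,v in P]
W=cast(c,f([(240,169),(281,167),(239,215),(279,215)]),.0855)[:,:2];print(W.round(4),W[:2].mean(0),W[2:].mean(0))
t=np.array(ctrl.state()['tcp_pos'])[:2];R=np.array(ctrl.state()['ee_rot'])[:2,:2]
print('slot in tool frame',(R.T@(W-t).T).T.round(4))
C=cast(c,f([(182,220),(355,220)]),.165-.017+.008)[:,:2];print('collar edge in tool',(R.T@(C-t).T).T.round(4))
"
```

```text
[[ 0.4935 -0.0242]
 [ 0.4945 -0.0082]
 [ 0.5122 -0.027 ]
 [ 0.5141 -0.0111]] [ 0.49401155 -0.01616061] [ 0.51313515 -0.01902998]
slot in tool frame [[ 0.0181 -0.0093]
 [ 0.0189  0.0067]
 [-0.0009 -0.0099]
 [-0.0009  0.0061]]
collar edge in tool [[ 0.0212 -0.0221]
 [ 0.0212  0.0253]]
```

Call:
{"op": "drive_tool", "data": {
  "rows": [
    [0,-0.2,1,0,1],
    [0,0,1,0,1],
    [0,0,1,0,1],
    [0,0,0.4,0,1],
    [0,0,0.4,0,1],
    [0,0,0.4,0,1],
    [0,0,0,0,1]
  ]
}}

```text
t: 8.18
tcp_pos: [0.5117, -0.0201, 0.1231]
ee_rot: [[-0.993, 0.117, -0.0], [0.117, 0.993, -0.0], [0.0, -0.0, -1.0]]
ft_force: [-0.5, -0.6, -2.2]
finger_gap: 0.0135
gripper_force: 58.6
```

Blade tip is about 8 mm below the mouth with no contact. I continue down.

Call:
{"op": "drive_tool", "data": {
  "rows": [
    [0,0,0.4,0,1],
    [0,0,0.4,0,1],
    [0,0,0.4,0,1],
    [0,0,0.4,0,1],
    [0,0,0.2,0,1],
    [0,0,0.1,0,1],
    [0,0,0,0,1],
    [0,0,0,0,1]
  ]
}}

```text
t: 9.18
tcp_pos: [0.512, -0.0201, 0.1044]
ee_rot: [[-0.993, 0.117, 0.0], [0.117, 0.993, -0.0], [-0.0, -0.0, -1.0]]
ft_force: [-0.4, -1.3, -1.7]
finger_gap: 0.0132
gripper_force: 58.6
```

Call:
{"op": "drive_tool", "data": {
  "rows": [
    [0,0,0.1,0,1],
    [0,0,0.05,0,1],
    [0,0,0,0,1],
    [0,0,0,0,1]
  ]
}}

```text
t: 9.68
tcp_pos: [0.5119, -0.0201, 0.1028]
ee_rot: [[-0.993, 0.117, 0.0], [0.117, 0.993, -0.0], [-0.0, -0.0, -1.0]]
ft_force: [0.5, -0.7, -1.4]
finger_gap: 0.0133
gripper_force: 58.6
```

```bash
python3 -c "
from h import *
s=ctrl.state();print(s['tcp_pos'],s['ft_force'],s['moment'])"
```

```text
[ 0.51187424 -0.0200742   0.10279211] [ 0.46807216 -0.68040307 -1.36262265] [-0.01876308  0.01207055 -0.01892049]
```

Call:
{"op": "drive_tool", "data": {
  "rows": [
    [0,0,0,6,1],
    [0,0,0,6,1],
    [0,0,0,6,1],
    [0,0,0,6,1],
    [0,0,0,6,1],
    [0,0,0,6,1],
    [0,0,0,6,1],
    [0,0,0,6,1]
  ]
}}

```text
t: 10.68
tcp_pos: [0.5117, -0.0203, 0.1027]
ee_rot: [[-0.575, 0.818, -0.0], [0.818, 0.575, -0.0], [-0.0, -0.001, -1.0]]
ft_force: [-1.0, -1.0, -1.0]
finger_gap: 0.0129
gripper_force: 58.6
```

Call:
{"op": "drive_tool", "data": {
  "rows": [
    [0,0,0,5,1],
    [0,0,0,5,1],
    [0,0,0,4,1],
    [0,0,0,4,1],
    [0,0,0,2,1],
    [0,0,0,0,1],
    [0,0,0,0,1]
  ]
}}

```text
t: 11.55
tcp_pos: [0.5117, -0.0203, 0.1027]
ee_rot: [[-0.264, 0.964, -0.0], [0.964, 0.264, -0.0], [-0.0, -0.0, -1.0]]
ft_force: [-0.9, -1.8, -0.5]
finger_gap: 0.0135
gripper_force: 58.6
```

```bash
python3 -c "
from h import *
s=ctrl.state();R=s['ee_rot'];print(np.degrees(np.arctan2(R[1][0],R[0][0])),s['tcp_pos'],s['ft_force'],s['moment'])"
```

```text
105.31790829268505 [ 0.51166853 -0.02027013  0.10274397] [-0.917694   -1.82470884 -0.49301359] [-0.37465406  0.21895715  0.0677967 ]
```

Call:
{"op": "drive_tool", "data": {
  "rows": [
    [0,0,0,2,1],
    [0,0,0,2,1],
    [0,0,0,0,1],
    [0,0,0,0,1]
  ]
}}

```text
t: 12.05
tcp_pos: [0.5116, -0.0202, 0.1027]
ee_rot: [[-0.196, 0.981, -0.0], [0.981, 0.196, -0.0], [-0.0, -0.001, -1.0]]
ft_force: [-2.3, -2.4, 0.3]
finger_gap: 0.0134
gripper_force: 58.8
```

```bash
python3 -c "
from h import *
s=ctrl.state();R=s['ee_rot'];print(np.degrees(np.arctan2(R[1][0],R[0][0])),s['tcp_pos'],s['ft_force'],s['moment'])
c=snap('wrist','w5');A=c['image'][60:420,80:480,::-1];cv2.imwrite('pics/c5.png',cv2.resize(A,None,fx=1.5,fy=1.5))"
```

```text
101.30471375841638 [ 0.51163667 -0.02024995  0.10273296] [-2.32136778 -2.44252308  0.28730175] [-0.62634296  0.3718633   0.38981447]
```

View pics/c5.png

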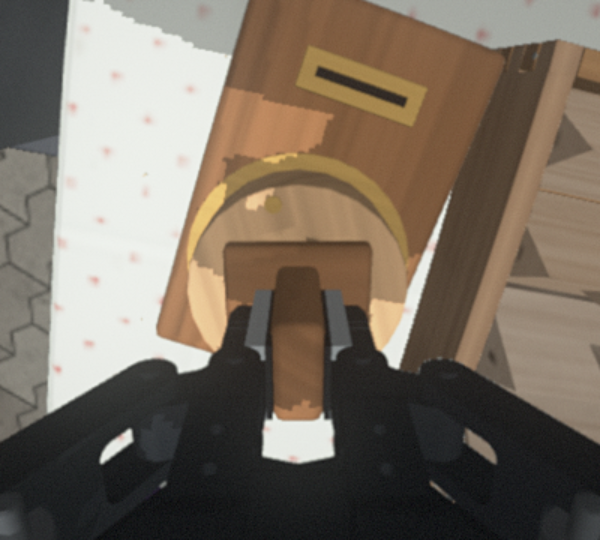

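The key has turned with the drum: the yellow dot at crop (272,203) trails the key axis by the expected play. The wrist moment is rising, so I turn slightly more to confirm the stop.

Call:
{"op": "drive_tool", "data": {
  "rows": [
    [0,0,0,2,1],
    [0,0,0,1,1],
    [0,0,0,0,1]
  ]
}}

```text
t: 12.48
tcp_pos: [0.5117, -0.0202, 0.1027]
ee_rot: [[-0.145, 0.989, -0.0], [0.989, 0.145, -0.001], [-0.001, -0.0, -1.0]]
ft_force: [-2.8, -3.9, 0.5]
finger_gap: 0.013
gripper_force: 63.5
```

```bash
python3 -c "
from h import *
s=ctrl.state();R=s['ee_rot'];print(np.degrees(np.arctan2(R[1][0],R[0][0])),s['tcp_pos'],s['ft_force'],s['moment'])
c=load('w5');P=cast(c,[(80+272/1.5,60+203/1.5)],.0855)[0,:2];v=P-[.5117,-.0200];print(v,np.degrees(np.arctan2(v[1],v[0])))
c=load('w4');P=cast(c,[(130+261/1.8,100+128/1.8)],.0855)[0,:2];v=P-[.5117,-.0200];print(v,np.degrees(np.arctan2(v[1],v[0])))
"
```

```text
98.33905770187224 [ 0.5116516  -0.020166    0.10273719] [-2.82737536 -3.89998211  0.52769371] [-0.77135552  0.58247881  1.23437784]
[-0.01458107  0.03153874] 114.81216477752857
[-0.03331747  0.00588935] 169.975682938866
```

The drum dot has turned at least 55° and the moment jumped to 1.2 N m, so the lock is at its stop. I unload, release and rise.

Call:
{"op": "drive_tool", "data": {
  "rows": [
    [0,0,0,-3,1],
    [0,0,0,0,1],
    [0,0,0,0,3.5],
    [0,0,0,0,3.5],
    [0,0,0,0,3.5],
    [0,0,0,0,3.5],
    [0,0,0,0,3.5],
    [0,0,0,0,3.5]
  ]
}}

```text
t: 13.48
tcp_pos: [0.5119, -0.0201, 0.1028]
ee_rot: [[-0.195, 0.981, 0.0], [0.981, 0.195, 0.0], [0.0, 0.0, -1.0]]
ft_force: [-0.6, 0.4, -0.7]
finger_gap: 0.0351
gripper_force: 0.0
```

Call:
{"op": "drive_tool", "data": {
  "rows": [
    [0,0,-1,0,3.5],
    [0,0,-2,0,3.5],
    [0,0,-2,0,3.5],
    [0,0,-3,0,3.5],
    [0,0,-3,0,3.5],
    [0,0,-2,0,3.5],
    [0,0,0,0,3.5],
    [0,0,0,0,3.5]
  ]
}}

```text
t: 14.48
tcp_pos: [0.5114, -0.0201, 0.2323]
ee_rot: [[-0.196, 0.981, -0.001], [0.981, 0.196, -0.0], [0.0, -0.001, -1.0]]
ft_force: [-0.0, 0.4, -0.1]
finger_gap: 0.0351
gripper_force: 0.0
```

```bash
python3 -c "
from h import *
print(ctrl.state()['t'],ctrl.state()['tcp_pos'])
a=snap('wrist','w6')['image'];b=snap('scene','sc6')['image'][180:260,250:400]
B=cv2.resize(b,(240,128));o=np.zeros((420,800,3),np.uint8);o[:,:560]=a;o[:128,560:]=B
t=snap('top','t6')['image'][170:265,265:375];T=cv2.resize(t,(240,207),interpolation=2);o[140:347,560:]=T
cv2.imwrite('pics/c6.png',o[:,:,::-1])"
```

```text
14.475 [ 0.51135256 -0.02013314  0.23230175]
```

View pics/c6.png

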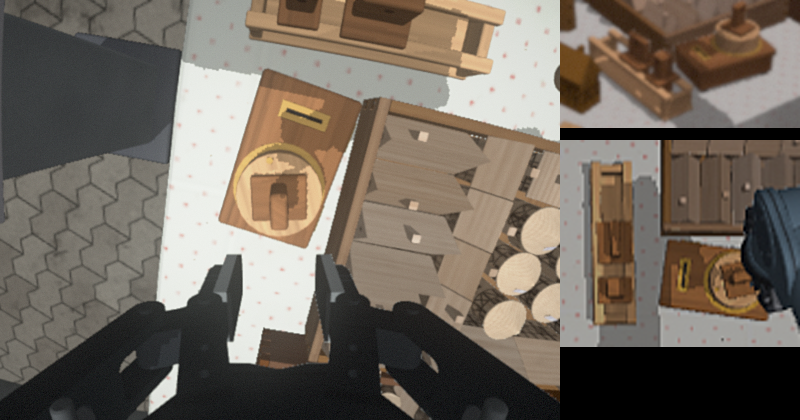

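The slim key stands upright on the drum at (278,200), collar flat. The broad and square keys still hang in the rack, and the gripper is clear.

```bash
python3 -c "
from h import *
c=load('w6')
P=cast(c,[(272,158)],.0855)[0,:2]-[.5117,-.0200];print(P,np.degrees(np.arctan2(P[1],P[0])))
print(ctrl.finish_job())"
```

```text
[-0.01237735  0.03351162] 110.27145526116344
the job is handed in; nothing more can be done
None
```

The slim key is fully in the keyhole, turned clockwise to the lock's stop and released; the broad and square keys still hang in the rack, and I handed the job in at about 15 s, though the hand-in returned no verdict.

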